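# Draw the bottom spacer plate from the stack magazine

### The job

Draw the bottom spacer plate, whose T-shaped tab sticks out, from the blue stack magazine, along the run-out deck until it is clear of the gate, so that the plates above drop and stay stacked in the magazine. Then put the drawn plate flat inside the green kit tray, setting it down rather than dropping it, and let go. Leave the other things on the bench where they are.

Things in the scene. Friction and masses are not known exactly. Their poses are not given: they have to be found in the camera images.
- magazine: Stack magazine fixed to the bench: dark steel deck 104 mm wide, top at z = 12 mm, x from -218 to +74 mm, with blue guides. Origin on the bench under the stack; +x points to the closed rear, the outlet is along -x, roughly towards the robot. Side walls round the stack: inner faces y = +-40 mm, x -28 to 72. Rear stops at x = 68. Tops of walls and gate at z = 56 mm. Low rails 6 mm high beside the run-out, inner faces y = +-40.
- magazine_gate (a point): Point on the deck's top under the middle of the gate's front face, at magazine x = -80 mm; same axes. The gate is 6 mm thick, with two blue leaves covering |y| 22 to 40 mm, 11 mm over the deck: one 8 mm plate slides out below them, the plates above are held back. It is open for |y| < 22 mm.
- plate_1_tab (a point): Centre of the neck of the bottom plate's T tab, half-way up. Plates are alike: aluminium, 8 mm thick, 0.17 kg. Along the plate's x (this point 0, +x to its rear, parallel to the magazine's x): crossbar -27 to -15 mm, 76 wide; neck -15 to +15, 20 wide; main part +15 to +111, 76 wide, with an open U-slot 22 wide in its rear. At the start the crossbar's back is 26 to 36 mm in front of the gate.
- plate_1_mid (a point): Another point of the bottom plate, half-way up, 45 mm behind its tab point along x and within 3 mm of the middle of its 138 mm length. Same axes. The plate slides on the deck against a few newtons. Its rear end is clear of the gate when this point is at magazine x = -146 mm; pulled beyond -180 mm it hangs over the deck's front end.
- plate_2_mid (a point): The same point of the second plate, which rests on the bottom one at the start; at home it is over the magazine's origin. Once the bottom plate is out it drops to the deck.
- plate_3_mid (a point): The same point of the third plate, on top of the second.
- plate_4_mid (a point): The same point of the top plate of the stack.
- tray: Green shallow kit tray fixed to the bench, empty, 178 x 122 mm outside, walls 4 mm thick and 14 mm high over the bench, floor 4 mm thick. Origin under its centre on the bench; x along its long side, z up. The plate fits in lying along the tray's x, either end first.
- thread_lock: Red bottle with a black pointed cap, 36 mm wide, 104 mm high, standing to the left; a bystander. Origin at its foot.
- spring_unit: Spring assembly, 65 mm wide, 147 mm high, standing to the right; a bystander. Origin at its foot.
- grease_tin: Flat round tin, 70 mm wide, 28 mm high, to the right; a bystander. Origin at its foot.
Things that resemble listed ones, but are neither listed nor needed, are in the scene too. There is more than one size of the tray; the one meant has the size given above. What is shaped like the part that bears plate_1_tab but purple is not meant.

How it is judged:
By the outcome, as a careful person would: the job done as asked, in the order asked, and still so for the second after the job is handed in, with the robot touching nothing.
It also fails if it takes over 45 s, if anything falls off the work surface, if the arm or the gripper's body presses on something with over 40 N, if the wrist force passes 120 N, or if a joint passes its speed limit or range.

### The arm

A 6-joint arm with a two-finger parallel gripper is mounted at the origin on a cart in front of the work surface, level with it; the furniture and walls round the work are solid. World frame = base frame: x ahead of the robot, y to its left, z up, the work surface at z = 0. Lengths are in m, angles in rad, forces in N, time in s.
With the tool pointing down it reaches from about 0.275 to 0.75 m from the base axis. Payload 10.2 kg.
Tool frame: the origin (TCP) lies midway between the tips of the shut fingers; the grasp point (between the pads) lies arm.grip_depth behind it (arm.grip_depth is the distance from the TCP to the grasp point, in m); z points along the fingers, y is the line along which they close (so a half turn about z gives the same grasp; the last joint's range is limited). The gripper opens to 88 mm and grips with 3 to 60 N. Pads are 18 mm wide; open, the fingers measure 123 mm over their backs; the gripper's body (75 mm by 187 mm) begins 45 mm behind the grasp point.
Start: joints at [0.992, 0.313, 1.498, -0, 1.331, -0.223], TCP at [0.183, 0.492, 0.239] pointing down, gripper open.
Joint ranges: [-2.94, 2.94], [-0.97, 2.17], [0.19, 2.56], [-1.23, 4.37], [0.02, 3.11], [-2.88, 2.88]. Speed limits (rad/s): [2.39, 2.39, 3.01, 3.14, 3.14, 3.14].

### API

Orientations are given as a rotation vector (axis times angle).
In Python, from rig import arm, get_image, camera_info, search_frame, silhouettes, mark_of gives the robot as it stands.
- The arm moves only by the tool move_arm, never from a script. Its argument "series" is a list that holds one entry, the list of rows, each a list of 5 numbers: the closure, from -1 (fully open) to 1 (shut), so that 0 is half open, then the shift along the tool's x, y, z in mm, then the turn about the tool's z in degrees. In form: [[[grip, x, y, z, roll], ...]]. A call has 1 to 12 rows; each row is the pose to reach, as a shift and turn from the pose commanded when the call began, along the tool's axes at that moment; what a row does not reach only later rows make up. A row lasts 1/12 s, in which the tool goes at most 41.7 mm and 7.16 degrees, less where a joint would pass 70% of its speed; a pose out of reach is approached as far as the arm can. A call with a gripper value outside its range is refused whole. The fingers move at their own pace and stop on an object; the grip force is fixed at half the most. Time passes only in rows, so rows that repeat a pose let the fingers close. It gives the time, the measured TCP pose, the force, the opening and the grip force at its end, in the units of the state.
- arm.get_state(): the state, without advancing time (a new reading comes with each control period).
- get_image(name): name is "side" or "top"; returns (picture, depth): 384x512x3 uint8, red, green, blue; 384x512 float32, m along the optical axis (not along the pixel's ray), 0 where there is no reading.
- camera_info(name): a dict with "K" (3x3 intrinsics, pixels), "pose" (4x4, takes a point from camera to world coordinates). Camera axes: x right, y up, looking along -z (the intrinsics and any distortion apply to the point x, -y, -z); pixel columns grow to the right and rows downward; lengths in m; the calibration is good to about 2 mm. A picture is of the moment at which its call begins. camera_info takes no time and is no camera call.
- arm.close_job(): hands the job in; it is judged then, once.
Trained networks look in the newest picture that a camera, given by its name, has taken for a name from the list of things; names that differ only in an ending like _2 or _b are one class to them, and where a whole thing is asked for, a point or a joint stands for the part that bears it (a point fixed in the world has none). Each returns a list of dicts, best first, with "score" (0 to 1); they miss things now and then, are a little off and sometimes report something else, mostly with a low value. They report only what shows in the picture. A call takes as long as a camera call. They do not tell look-alikes from the thing itself.
- search_frame(camera, target): "rect" ([left, top, right, bottom] in pixels, round what is visible of it).
- silhouettes(camera, target): "region" (384x512 bool, what is visible of it) and "rect" ([left, top, right, bottom] in pixels, round what is visible of it).
- mark_of(camera, target): "position" ([column, row] in pixels: a listed point, or the origin of a listed thing).
The state is a dict: "clock": time; "joint_pos": joint angles; "qvel": joint speeds; "joint_torque": joint torques, N m; "ee_pos": TCP position; "orientation": TCP orientation; "force": force on the tool from outside, world axes, zero at the start; "torque": the same for the moment, N m; "gripper_width": opening from 0.0 (shut) to 1.0 (fully open); "grip_force": force on a finger pad.
Only numpy, scipy, OpenCV 4.12 (cv2) and the standard library are available. Lean on these libraries where they do the work, as an engineer would, in place of code of your own. Each camera call takes 0.05 s, during which the arm holds its last target. There are 200 camera calls.

## Working session

There is one attempt and no reset: what is moved stays moved. The work goes in short steps, Python scripts to look and compute and a tool call to move; the robot and the scene stay as the last step left them, time stands still between calls to the robot, and variables do not carry over. Pictures are saved under pics/ and viewed, at most 10 in all, crops included, and the job is handed in when it is done.

Besides the shell and the picture viewer there is one more tool, called after "Emit:" as name(argument=value, ...) on one line, values as JSON. move_arm: Moves the arm, as the interface text tells. Its arguments: {"type":"object","properties":{"series":{"type":"array","items":{"type":"array","items":{"type":"array","items":{"type":"number"}}}}},"required":["series"]}

```bash
mkdir -p pics
cat > h.py <<'E'
import numpy as np, cv2
from rig import arm, get_image, camera_info, search_frame, silhouettes, mark_of
def proj_inv(cam,uv,depth):
    c=camera_info(cam);K=np.array(c["K"]);T=np.array(c["pose"])
    x=(uv[0]-K[0,2])/K[0,0]*depth;y=(uv[1]-K[1,2])/K[1,1]*depth
    return (T@np.array([x,-y,-depth,1]))[:3]
def proj(cam,P):
    c=camera_info(cam);K=np.array(c["K"]);T=np.array(c["pose"])
    p=np.linalg.inv(T)@np.append(P,1);d=-p[2]
    return np.array([K[0,0]*p[0]/d+K[0,2],-K[1,1]*p[1]/d+K[1,2]])
def onplane(cam,uv,z):
    a=proj_inv(cam,uv,.1);b=proj_inv(cam,uv,1.)
    return a+(b-a)*(z-a[2])/(b[2]-a[2])
def tri(u1,u2,c1="top",c2="side"):
    A=[];B=[]
    for c,u in((c1,u1),(c2,u2)):
        a=proj_inv(c,u,.1);d=proj_inv(c,u,1.)-a;d/=np.linalg.norm(d);M=np.eye(3)-np.outer(d,d);A.append(M);B.append(M@a)
    return np.linalg.lstsq(np.vstack(A),np.hstack(B),rcond=None)[0]
def cloud(cam,dep):
    v,u=np.mgrid[:384,:512];c=camera_info(cam);K=np.array(c["K"]);T=np.array(c["pose"])
    P=np.stack([(u-K[0,2])/K[0,0]*dep,-(v-K[1,2])/K[1,1]*dep,-dep],-1)
    return P@T[:3,:3].T+T[:3,3]
E
python3 - <<'E'
from h import *
np.set_printoptions(precision=4,suppress=True)
print({k:camera_info(k) for k in("top","side")})
ims=[]
for c in("top","side"):
    im,d=get_image(c);ims.append(im);np.savez(f"{c}0.npz",im=im,d=d)
    cv2.imwrite(f"pics/{c}0.png",cv2.resize(im[:,:,::-1],(800,600)))
print(arm.get_state(),arm.grip_depth)
for t in("magazine","magazine_gate","plate_1_tab","plate_1_mid","tray","thread_lock","spring_unit","grease_tin"):
    r={}
    for c in("top","side"):
        m=mark_of(c,t);r[c]=m
        print(t,c,[(np.round(a["position"],1),round(a["score"],2)) for a in m[:4]])
    if r["top"] and r["side"]: print("   tri",tri(r["top"][0]["position"],r["side"][0]["position"]))
E
```

```text
{'top': {'K': array([[433.1646,   0.    , 259.5437],
       [  0.    , 433.1646, 196.3899],
       [  0.    ,   0.    ,   1.    ]]), 'pose': array([[-0.0085,  0.9837, -0.1794,  0.2779],
       [-0.9999, -0.0096, -0.0053, -0.0026],
       [-0.0069,  0.1793,  0.9838,  1.3392],
       [ 0.    ,  0.    ,  0.    ,  1.    ]])}, 'side': {'K': array([[444.2857,   0.    , 253.8757],
       [  0.    , 444.2857, 191.4675],
       [  0.    ,   0.    ,   1.    ]]), 'pose': array([[-0.9958,  0.054 , -0.0737,  0.4314],
       [-0.0905, -0.4703,  0.8778,  1.1669],
       [ 0.0127,  0.8808,  0.4733,  0.6902],
       [ 0.    ,  0.    ,  0.    ,  1.    ]])}}
{'clock': 0.1, 'joint_pos': array([ 0.9916,  0.3134,  1.4983,  0.    ,  1.331 , -0.2234]), 'qvel': array([ 0.0012, -0.0007, -0.0014, -0.0006, -0.0004, -0.0016]), 'joint_torque': array([  0.002 , -40.281 , -25.2643,   0.0696,   0.0342,  -0.0001]), 'ee_pos': array([0.1828, 0.4919, 0.2382]), 'orientation': array([-0.5559, -3.0916,  0.0015]), 'force': array([ 0.3304, -0.1073,  0.2386]), 'torque': array([ 0.0446,  0.0468, -0.0287]), 'grip_force': 0.0, '
[... 597 characters left out ...]
plate_1_mid side [(array([213.7, 225.5]), 0.8), (array([312.9, 221.1]), 0.57), (array([229. , 157.3]), 0.3)]
   tri [0.4876 0.0965 0.0007]
tray top [(array([313.5, 187.1]), 0.84), (array([324.7, 258.2]), 0.68)]
tray side [(array([313.2, 185.1]), 0.97), (array([253.1, 181.8]), 0.83)]
   tri [ 0.4414 -0.1399  0.0513]
thread_lock top [(array([142.2, 178.8]), 0.49)]
thread_lock side [(array([213.4, 288.6]), 0.94)]
   tri [0.5856 0.3761 0.0016]
spring_unit top [(array([380.1, 155.3]), 0.79)]
spring_unit side [(array([229.3, 157.9]), 0.81)]
   tri [ 0.6558 -0.3829 -0.0055]
grease_tin top [(array([385.9, 216.9]), 0.7)]
grease_tin side [(array([282.2, 158.6]), 0.53)]
   tri [ 0.4544 -0.3876  0.0007]
```

View pics/top0.png

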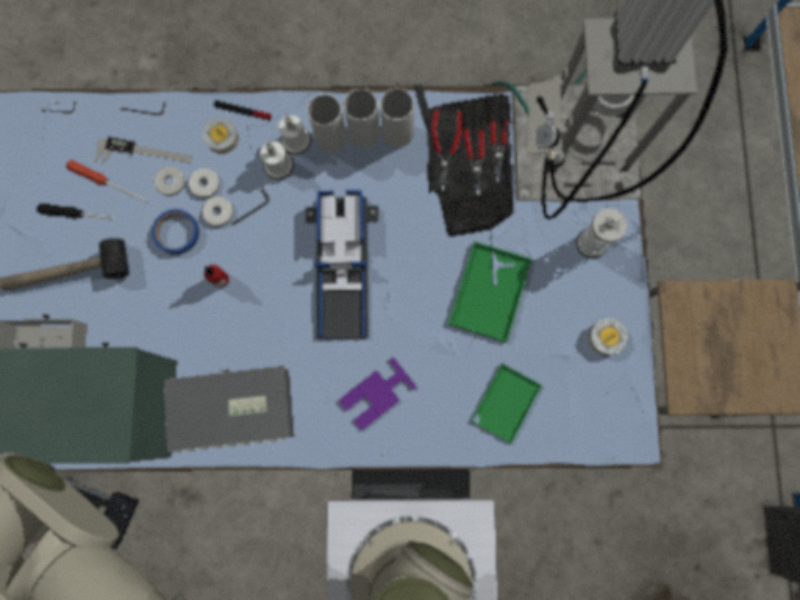

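View pics/side0.png

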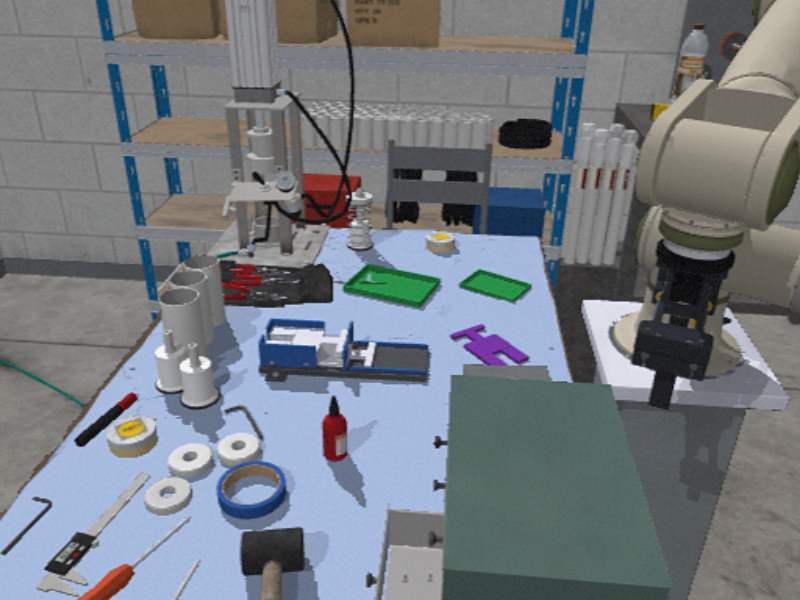

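The top view shows the magazine at about (341,265) in the 800x600 picture, with the aluminium tab in front of the gate. There are two green trays, at (488,292) and (506,403). The purple T plate at (377,393) is a decoy. Something small and pale lies in the large tray near (500,265). I'll enlarge that, measure both trays and fit the magazine's axis.

Run:
```python
from h import *
np.set_printoptions(precision=4,suppress=True)
t=np.load("top0.npz");s=np.load("side0.npz")
a=cv2.resize(t["im"][110:230,190:350],(800,600),interpolation=cv2.INTER_CUBIC)[:,:,::-1]
cv2.imwrite("pics/crop0.png",a)
for c,z in(("top",t),("side",s)):
    P=cloud(c,z["d"]);im=z["im"].astype(int);R,G,B=im[...,0],im[...,1],im[...,2]
    print(c,"bench z",np.median(P[(abs(P[...,0]-.4)<.03)&(abs(P[...,1]+.03)<.02)&(z["d"]>0)],0))
    g=(G>R+40)&(G>B+40)
    n,l,st,ce=cv2.connectedComponentsWithStats(g.astype(np.uint8))
    for i in range(1,n):
        if st[i,4]>150:
            q=P[l==i];k=np.median(q[:,2]);q2=q[abs(q[:,2])<.03]
            r=cv2.minAreaRect((q2[:,:2]*1000).astype(np.float32));print(" green",ce[i],st[i,4],"z",np.percentile(q[:,2],[5,50,95]),r)
    b=(B>R+60)&(B>G+30)&(B>80)&(P[...,0]>.4)&(P[...,0]<.85)&(abs(P[...,1]-.13)<.1)
    q=P[b];print(" blue",len(q),cv2.minAreaRect((q[:,:2]*1000).astype(np.float32)),np.percentile(q[:,2],[5,50,95]))
print("gate",tri([219,169.8],[225,226.2]),"tab",tri([222,176.9],[227.2,229.4]),"mid",tri([218.9,163.5],[213.7,225.5]),"mag",tri([215.4,149.9],[198.1,226.9]))
print("tray",tri([313.5,187.1],[253.1,181.8]),"small",tri([324.7,258.2],[313.2,185.1]))
for c,pts in(("top",[[219,169.8],[222,176.9],[218.9,163.5],[215.4,149.9]]),):
    for p,z in zip(pts,[.012,.016,.016,0]): print(onplane(c,p,z))
```

```text
top bench z [ 0.4002 -0.0297  0.0029]
 green [310.9963 189.2528] 1606 z [0.0009 0.0056 0.011 ] ((548.9797973632812, -161.50238037109375), (113.67269897460938, 168.3568572998047), 72.14347076416016)
 green [323.2925 258.01  ] 1005 z [-0.      0.0047  0.0091] ((328.48638916015625, -187.151123046875), (81.84228515625, 120.80729675292969), 60.38704299926758)
 blue 51 ((673.6170654296875, 133.88629150390625), (147.1387176513672, 87.5339584350586), 0.8249242901802063) [0.0526 0.0568 0.0608]
side bench z [ 0.4007 -0.0298  0.0033]
 green [251.193  182.1688] 948 z [0.0045 0.0077 0.0169] ((555.522705078125, -162.39511108398438), (134.94715881347656, 178.6511688232422), 73.84839630126953)
 green [316.7581 182.2419] 496 z [0.0036 0.0065 0.0125] ((334.44873046875, -186.40524291992188), (96.07898712158203, 131.2385711669922), 59.506996154785156)
 blue 957 ((593.8590087890625, 132.09510803222656), (184.54254150390625, 384.63677978515625), 88.57540130615234) [0.0155 0.0391 0.0586]
gate [0.6013 0.131  0.0176] tab [0.5896 0.1232 0.0006] mid [0.6277 0.1317 0.0168] mag [0.6708 0.1431 0.0168]
tray [ 0.5473 -0.1645  0.0095] small [ 0.3354 -0.1949 -0.0075]
[0.6064 0.1316 0.012 ]
[0.5824 0.1216 0.016 ]
[0.6258 0.1317 0.016 ]
[0.6751 0.1449 0.    ]
```

View pics/crop0.png

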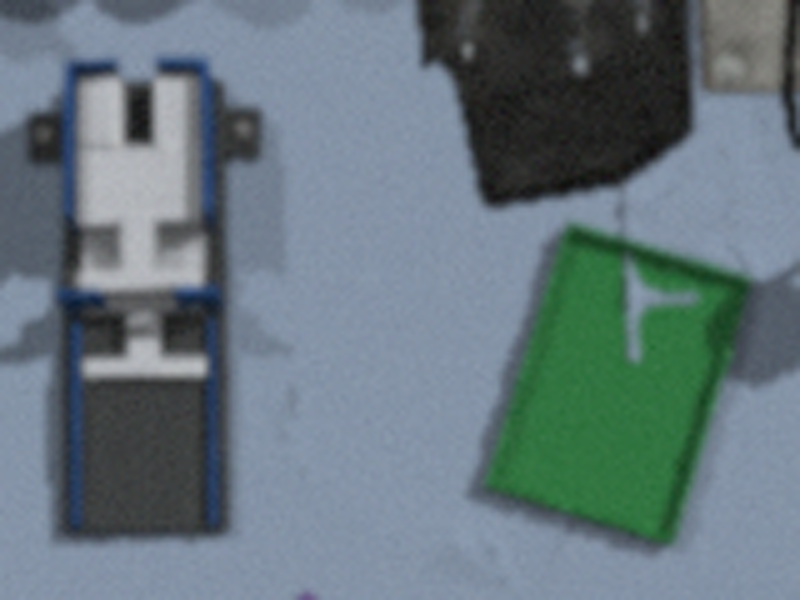

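The big tray (about 179 x 125 mm by depth, top px (313,187)) matches the 178 x 122 mm given. The small one (131 x 96 mm, px (325,258)) doesn't. The crop confirms this: the bottom plate's crossbar is at crop (82–207, 355–378) and the gate is at (140,297). The pale mark in the tray looks like a flat smear. Next I'll get the magazine's yaw from its edges.

Run:
```python
from h import *
np.set_printoptions(precision=4,suppress=True)
def w(x,y,z): return onplane("top",[190+(x+.5)/5-.5,110+(y+.5)/5-.5],z)
for n,p in dict(deckL=(58,537,.012),deckR=(228,537,.012),rearL=(67,62,.056),rearR=(211,60,.056),gateL=(58,296,.056),gateR=(220,296,.056),gateFront=(140,305,.056),barFL=(82,378,.02),barFR=(207,378,.02),neckL=(130,345,.02),neckR=(158,345,.02)).items(): print(n,w(*p))
t=np.load("top0.npz");P=cloud("top",t["d"])
for n,(u,v) in dict(deck=(219,198),bar=(219,183.5),topplate=(217,145),smear=(317,170),trayfloor=(308,195),bench=(270,170)).items(): print(n,P[v if isinstance(v,int) else int(v)-1:int(v)+2,u-3:u+4].reshape(-1,3).mean(0))
s=np.load("side0.npz")
cv2.imwrite("pics/crop1.png",cv2.resize(s["im"][190:250,160:280],(800,400),interpolation=cv2.INTER_CUBIC)[:,:,::-1])
```

```text
deckL [0.457  0.1854 0.012 ]
deckR [0.456  0.0803 0.012 ]
rearL [0.7489 0.1783 0.056 ]
rearR [0.7492 0.0886 0.056 ]
gateL [0.5992 0.1815 0.056 ]
gateR [0.5982 0.0827 0.056 ]
gateFront [0.593  0.1314 0.056 ]
barFL [0.5555 0.1709 0.02  ]
barFR [0.5547 0.093  0.02  ]
neckL [0.5763 0.1412 0.02  ]
neckR [0.5761 0.1237 0.02  ]
deck [0.4971 0.1218 0.1088]
bar [0.5616 0.1302 0.0222]
topplate [0.676  0.1352 0.0446]
smear [ 0.6022 -0.1776  0.0069]
trayfloor [ 0.5224 -0.1469  0.0061]
bench [ 0.6054 -0.0293  0.    ]
```

View pics/crop1.png

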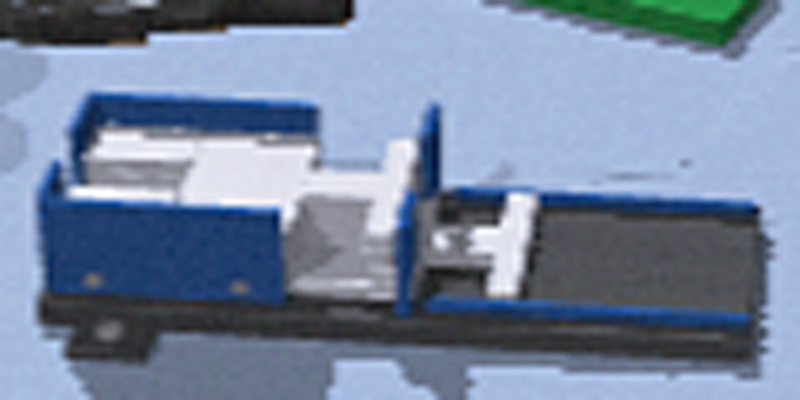

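The magazine's axis lies along world x at y≈0.1325, with its origin at x≈0.6745 and the gate front at 0.5945. The tab is at about (0.582, 0.132), which leaves the crossbar's back 27 mm in front of the gate, as stated. In the side crop the bottom plate's T is clear in front of the gate. I'll check the green box's height along the path before moving.

Run:
```python
from h import *
np.set_printoptions(precision=3,suppress=True)
for c in("top","side"):
    z=np.load(c+"0.npz");P=cloud(c,z["d"]);m=(z["d"]>0)
    for x0,x1,y0,y1 in((.22,.5,.2,.3),(.22,.5,.3,.4),(.22,.5,.4,.5),(.22,.5,.5,.6)):
        k=m&(P[...,0]>x0)&(P[...,0]<x1)&(P[...,1]>y0)&(P[...,1]<y1);print(c,y0,k.sum(),np.percentile(P[k][:,2],[50,95,99]))
```

```text
top 0.2 3251 [0.006 0.08  0.082]
top 0.3 3041 [0.073 0.081 0.082]
top 0.4 5386 [0.12  0.515 0.534]
top 0.5 3473 [0.208 0.212 0.214]
side 0.2 1180 [0.004 0.079 0.08 ]
side 0.3 873 [0.003 0.005 0.006]
side 0.4 3014 [0.208 0.527 0.535]
side 0.5 5826 [0.209 0.499 0.513]
```

Emit:
move_arm(series=[[[0.2,0,0,-40,0],[0.2,-499,-198,-40,-20.4],[0.2,-499,-198,-40,-20.4],[0.2,-499,-198,-40,-20.4],[0.2,-499,-198,-40,-20.4],[0.2,-499,-198,-40,-20.4],[0.2,-499,-198,-40,-20.4],[0.2,-499,-198,-40,-20.4],[0.2,-499,-198,-40,-20.4],[0.2,-499,-198,-40,-20.4],[0.2,-499,-198,-40,-20.4],[0.2,-499,-198,-40,-20.4]]])

```text
clock: 1.9
ee_pos: [0.5133, 0.1938, 0.2789]
orientation: [0.0, 3.141, 0.0]
force: [0.7, 0.6, 0.5]
gripper_width: 0.398
grip_force: 0.0
```

Emit:
move_arm(series=[[[0.2,-40,-10,10,0],[0.2,-60,-40,30,0],[0.2,-62,-58,60,0],[0.2,-62,-58,100,0],[0.2,-62,-58,140,0],[0.2,-62,-58,140,0],[0.2,-62,-58,140,0]]])

```text
clock: 2.48
ee_pos: [0.5737, 0.1376, 0.1384]
orientation: [0.0, -3.139, 0.0]
force: [0.4, 0.3, 0.6]
gripper_width: 0.398
grip_force: 0.0
```

Run:
```python
from h import *
np.set_printoptions(precision=4,suppress=True)
s=arm.get_state();print(s["clock"],s["ee_pos"],s["gripper_width"])
im,d=get_image("top");im2,d2=get_image("side")
cv2.imwrite("pics/s1.png",np.vstack([cv2.resize(im[120:220,180:310][:,:,::-1],(390,300)),cv2.resize(im2[150:250,160:290][:,:,::-1],(390,300))]))
for t in("magazine_gate","plate_1_tab","plate_1_mid"):
    for c in("top","side"): print(t,c,[(np.round(a["position"],1),round(a["score"],2)) for a in mark_of(c,t)[:3]])
for p in([.582,.1325,.016],[.5945,.1325,.012],s["ee_pos"]): print(proj("top",p),proj("side",p))
```

```text
2.4833 [0.5737 0.1376 0.1384] 0.39783360157837133
magazine_gate top [(array([313.8, 185.1]), 0.68), (array([217.3, 169.6]), 0.59)]
magazine_gate side [(array([227.4, 227.1]), 0.71), (array([254.1, 181.7]), 0.41)]
plate_1_tab top [(array([252.1, 245.7]), 0.94)]
plate_1_tab side [(array([301.5, 217.9]), 0.95), (array([228.7, 226.8]), 0.63)]
plate_1_mid top [(array([142. , 177.3]), 0.3)]
plate_1_mid side [(array([310.4, 222.8]), 0.7), (array([214.8, 225.8]), 0.63)]
[218.5291 177.064 ] [230.5741 227.067 ]
[218.69   173.4719] [226.1524 228.0061]
[212.4215 170.3447] [232.8709 189.287 ]
```

View pics/s1.png

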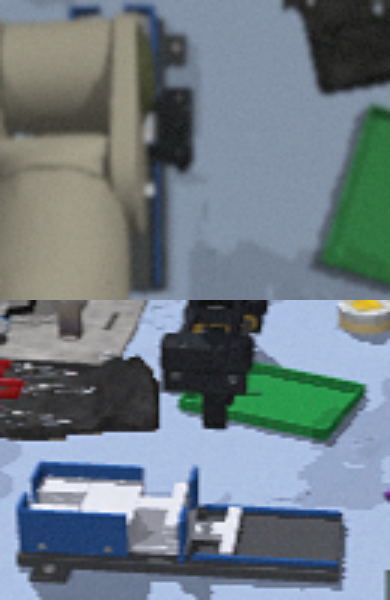

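The side view shows the gripper hanging above the neck and the magazine unchanged. I'll compare the predicted tab edges with the first side picture.

Run:
```python
from h import *
np.set_printoptions(precision=1,suppress=True)
f=lambda p:(proj("side",p)-[160,190]+.5)*6.667-.5
for n,p in dict(barFnear=(.555,.1705,.02),barFfar=(.555,.0945,.02),barBnear=(.567,.1705,.02),barBfar=(.567,.0945,.02),gateFnearTop=(.5945,.1725,.056),gateFfarTop=(.5945,.0925,.056),deckFnear=(.4565,.1845,.012),deckFfar=(.4565,.0805,.012)).items(): print(n,f(np.array(p)))
s=arm.get_state();print(s["ee_pos"]*1000,s["qvel"],s["clock"])
```

```text
barFnear [526.5 296.3]
barFfar [547.9 197.9]
barBnear [497.1 294.5]
barBfar [520.1 196.2]
gateFnearTop [427.5 217.9]
gateFfarTop [455.8 117.6]
deckFnear [766.9 347.4]
deckFfar [778.8 210. ]
[574.4 137.7 139.8] [-0.  0.  0. -0. -0.  0.] 2.8833
```

Emit:
move_arm(series=[[[0.2,-9,-5.7,0,0],[0.2,-9,-5.7,25,0],[0.2,-9,-5.7,50,0],[0.2,-9,-5.7,75,0],[0.2,-9,-5.7,95,0],[0.2,-9,-5.7,110,0],[0.2,-9,-5.7,115,0],[0.2,-9,-5.7,115,0],[0.2,-9,-5.7,115,0]]])

```text
clock: 3.63
ee_pos: [0.5836, 0.132, 0.0247]
orientation: [-0.0, 3.14, 0.0]
force: [-0.2, 0.2, 0.7]
gripper_width: 0.406
grip_force: 0.0
```

Run:
```python
from h import *
im,d=get_image("side");im1,d=get_image("top")
cv2.imwrite("pics/s2.png",cv2.resize(im[180:240,190:270][:,:,::-1],(800,600),interpolation=cv2.INTER_CUBIC))
s=arm.get_state();print(s["ee_pos"],s["force"])
```

```text
[0.58381563 0.13196124 0.0250822 ] [ 0.11098195 -0.19948159 -0.52019975]
```

View pics/s2.png

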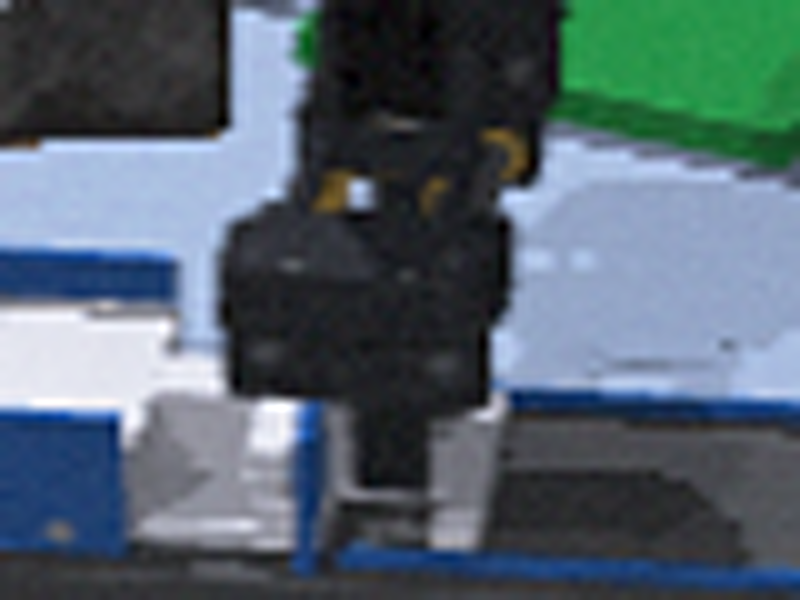

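The near finger (crop columns 358–430) sits between the gate (about 322) and the crossbar's back (about 433). I'll shift it 3.5 mm rearward to centre it, then lower.

Emit:
move_arm(series=[[[0.2,-3.5,0,0,0],[0.2,-3.5,0,3,0],[0.2,-3.5,0,6,0],[0.2,-3.5,0,8,0],[0.2,-3.5,0,10,0],[0.2,-3.5,0,11,0],[0.2,-3.5,0,11,0],[0.2,-3.5,0,11,0]]])

```text
clock: 4.4
ee_pos: [0.5866, 0.1319, 0.0127]
orientation: [-0.0, 3.142, -0.0]
force: [-0.6, 0.4, -0.1]
gripper_width: 0.402
grip_force: 0.0
```

Emit:
move_arm(series=[[[0.2,0,0,-0.7,0],[1,0,0,-0.7,0],[1,0,0,-0.7,0],[1,0,0,-0.7,0],[1,0,0,-0.7,0],[1,0,0,-0.7,0],[1,0,0,-0.7,0],[1,0,0,-0.7,0]]])

```text
clock: 5.07
ee_pos: [0.5866, 0.1326, 0.0135]
orientation: [-0.001, 3.141, 0.001]
force: [0.1, 5.1, 0.2]
gripper_width: 0.221
grip_force: 29.9
```

Gripped: the opening of 19.4 mm fits the 20 mm neck. Now I'll draw the plate about 113 mm along −x.

Emit:
move_arm(series=[[[1,4,0.4,0,0],[1,10,0.4,0,0],[1,18,0.4,0,0],[1,28,0.4,0,0],[1,40,0.4,0,0],[1,53,0.4,0,0],[1,66,0.4,0,0],[1,79,0.4,0,0],[1,90,0.4,0,0],[1,100,0.4,0,0],[1,108,0.4,0,0],[1,113,0.4,0,0]]])

```text
clock: 6.07
ee_pos: [0.473, 0.1322, 0.0135]
orientation: [-0.001, 3.142, -0.0]
force: [0.7, 0.1, -1.4]
gripper_width: 0.222
grip_force: 29.9
```

Emit:
move_arm(series=[[[1,0,0,0,0],[1,0,0,0,0]]])

```text
clock: 6.23
ee_pos: [0.4736, 0.1322, 0.0135]
orientation: [0.001, -3.141, 0.0]
force: [-1.4, 0.1, -0.0]
gripper_width: 0.222
grip_force: 29.9
```

Run:
```python
from h import *
im,d=get_image("side");im1,d=get_image("top")
cv2.imwrite("pics/s3.png",np.vstack([cv2.resize(im[180:255,160:310][:,:,::-1],(600,300),interpolation=cv2.INTER_CUBIC),cv2.resize(im1[120:220,160:360][:,:,::-1],(600,300),interpolation=cv2.INTER_CUBIC)]))
s=arm.get_state();print(s["ee_pos"],s["force"],s["gripper_width"])
```

```text
[0.47371975 0.13221407 0.01344978] [-2.80468691 -1.01619908  3.13383017] 0.22358530201133875
```

View pics/s3.png

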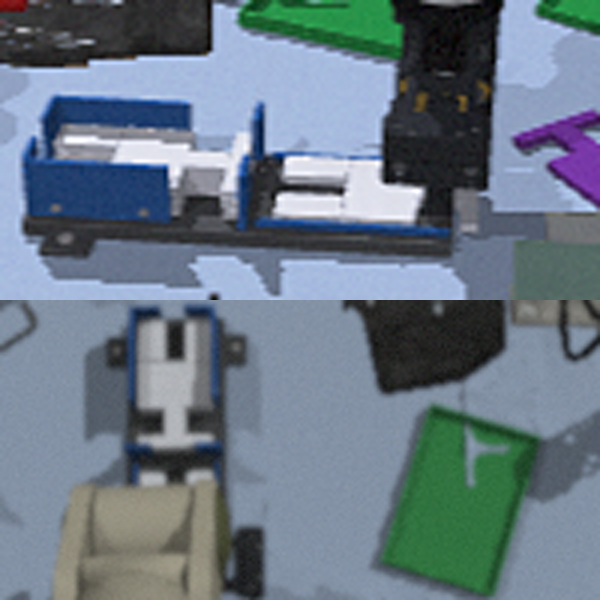

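The plate is clear of the gate (tine ends at crop 275–285, gate at 250) and the stack has dropped. Now I'll lift it.

Emit:
move_arm(series=[[[1,0,0,-2,0],[1,0,0,-6,0],[1,0,0,-14,0],[1,0,0,-24,0],[1,0,0,-36,0],[1,0,0,-48,0],[1,0,0,-60,0],[1,0,0,-72,0],[1,0,0,-80,0],[1,0,0,-80,0]]])

```text
clock: 7.17
ee_pos: [0.4745, 0.1323, 0.0955]
orientation: [-0.0, 3.138, 0.0]
force: [1.0, -1.5, -1.0]
gripper_width: 0.221
grip_force: 29.9
```

Run:
```python
from h import *
im,d=get_image("side")
np.savez("lift.npz",im=im,d=d)
cv2.imwrite("pics/s4.png",cv2.resize(im[150:255,160:310][:,:,::-1],(800,560),interpolation=cv2.INTER_CUBIC))
s=arm.get_state();print(s["ee_pos"],s["force"],s["gripper_width"])
P=cloud("side",d)
k=(im.min(2)>130)&(abs(P[...,1]-.132)<.045)&(P[...,0]>.43)&(P[...,0]<.62)&(P[...,2]>.03)&(P[...,2]<.12)
q=P[k]
for a in np.arange(.44,.6,.02):
    w=q[(q[:,0]>=a)&(q[:,0]<a+.02)]
    if len(w):print(round(a,2),len(w),np.median(w[:,2]).round(4),w[:,1].min().round(3),w[:,1].max().round(3))
```

```text
[0.47399301 0.13228927 0.09433205] [-0.34662608  0.27582809 -2.30409037] 0.21996013055972186
0.44 12 0.1005 0.113 0.176
0.46 2 0.0998 0.121 0.139
0.48 57 0.1037 0.111 0.174
0.5 93 0.1038 0.11 0.174
0.52 117 0.1033 0.097 0.175
0.54 108 0.1029 0.093 0.175
0.56 102 0.1028 0.095 0.174
0.58 30 0.1027 0.099 0.172
```

View pics/s4.png

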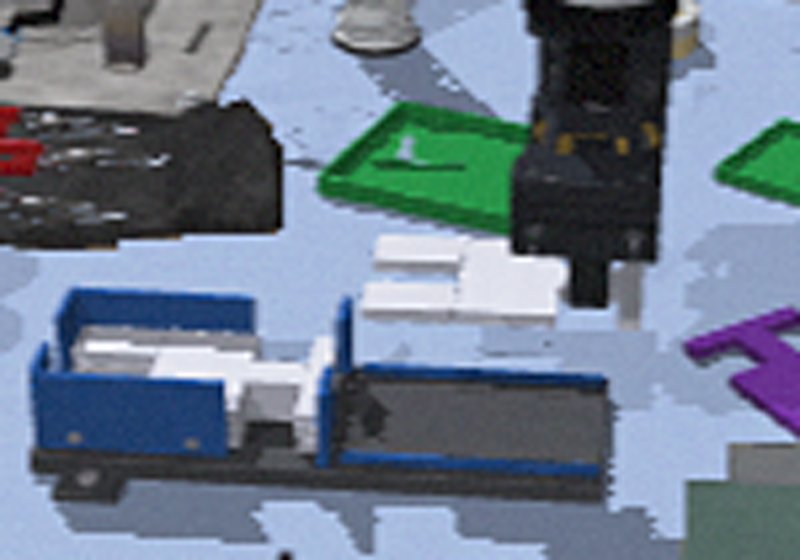

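The plate is held level (top at 103 mm all along), and the stack is still in place. Now I'll carry it over the tray.

Emit:
move_arm(series=[[[1,-1,-6,0,0],[1,-3,-20,0,1],[1,-6,-44,0,2.5],[1,-10,-74,0,4.5],[1,-14,-106,0,6.5],[1,-18,-140,0,9],[1,-22,-174,0,11],[1,-26,-206,0,13],[1,-30,-236,0,15],[1,-33,-260,0,16.5],[1,-35,-275,0,17.2],[1,-36,-282,0,17.2]]])

```text
clock: 8.22
ee_pos: [0.5094, -0.1516, 0.0928]
orientation: [-0.472, -3.105, -0.0]
force: [0.5, 0.7, -2.8]
gripper_width: 0.219
grip_force: 29.9
```

Emit:
move_arm(series=[[[1,0,0,10,0],[1,0,0,25,0],[1,0,0,40,0],[1,0,0,50,0],[1,0,0,55,0],[1,0,0,55,0],[1,0,0,55,0]]])

```text
clock: 8.8
ee_pos: [0.5098, -0.1493, 0.0386]
orientation: [0.468, 3.106, -0.0]
force: [0.2, -0.7, -1.9]
gripper_width: 0.222
grip_force: 29.9
```

Run:
```python
from h import *
im,d=get_image("side");im1,d1=get_image("top")
np.savez("place.npz",im=im,d=d)
cv2.imwrite("pics/s5.png",np.vstack([cv2.resize(im[150:210,200:300][:,:,::-1],(600,300),interpolation=cv2.INTER_CUBIC),cv2.resize(im1[140:240,220:420][:,:,::-1],(600,300),interpolation=cv2.INTER_CUBIC)]))
s=arm.get_state();print(s["ee_pos"],s["orientation"],s["force"],s["gripper_width"])
```

```text
[ 0.51005533 -0.14968552  0.0390836 ] [ 4.68664069e-01  3.10526514e+00 -6.33509926e-04] [ 0.39968182 -1.10271165 -1.8426172 ] 0.22316945627448198
```

View pics/s5.png

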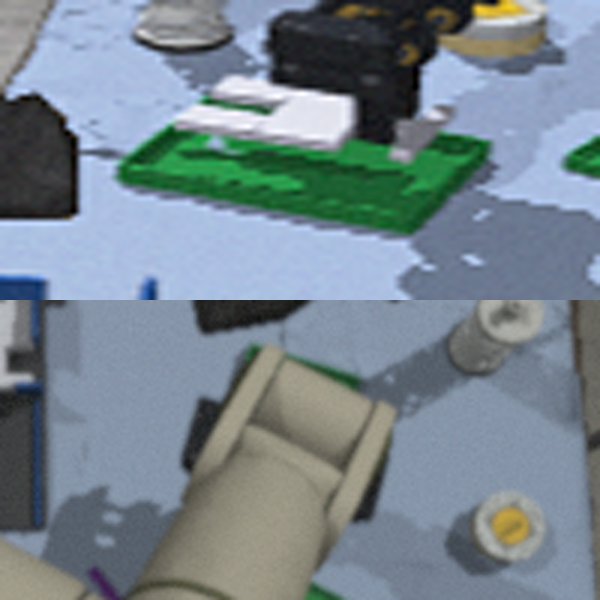

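The plate is above the tray and aligned with it. I'll lower it gently.

Emit:
move_arm(series=[[[1,0,0,7,0],[1,0,0,15,0],[1,0,0,22,0],[1,0,0,26,0],[1,0,0,28,0],[1,0,0,29.5,0],[1,0,0,31,0],[1,0,0,32,0],[1,0,0,32,0],[1,0,0,32,0]]])

```text
clock: 9.73
ee_pos: [0.5098, -0.1498, 0.0066]
orientation: [0.469, 3.106, -0.0]
force: [-0.6, -1.0, -2.5]
gripper_width: 0.222
grip_force: 29.9
```

Run:
```python
from h import *
np.set_printoptions(precision=4,suppress=True)
im,d=get_image("side")
P=cloud("side",d)
k=(im.min(2)>130)&(abs(P[...,1]+.16)<.08)&(P[...,0]>.44)&(P[...,0]<.66)&(P[...,2]>.004)&(P[...,2]<.05)
q=P[k]
for a in np.arange(.44,.64,.02):
    w=q[(q[:,0]>=a)&(q[:,0]<a+.02)]
    if len(w):print(round(a,2),len(w),np.median(w[:,2]))
s=arm.get_state();print(s["ee_pos"],s["force"],s["torque"])
```

```text
0.44 15 0.004874834759170277
0.46 10 0.005925686737084546
0.48 14 0.015255183393975524
0.5 2 0.011124768586565192
0.52 34 0.01608217708356091
0.54 62 0.015175381444895164
0.56 60 0.014594444474866186
0.58 62 0.01422309678688266
0.6 56 0.013135259790462261
0.62 17 0.009025660441803085
[ 0.5098 -0.1498  0.0066] [-0.5981  0.3409 -1.8507] [0.0331 0.0522 0.0302]
```

Emit:
move_arm(series=[[[1,0,0,0.4,0],[1,0,0,0.8,0],[1,0,0,1.2,0],[1,0,0,1.2,0],[1,0,0,1.2,0]]])

```text
clock: 10.2
ee_pos: [0.5097, -0.1498, 0.0055]
orientation: [0.469, 3.106, -0.0]
force: [-1.0, 0.6, 2.8]
gripper_width: 0.221
grip_force: 29.9
```

It touches the floor (force up 2.8 N). Next I'll open and retreat.

Emit:
move_arm(series=[[[0.5,0,0,0,0],[0.3,0,0,0,0],[0.2,0,0,0,0],[0.2,0,0,0,0],[0.2,0,0,-5,0],[0.2,0,0,-20,0],[0.2,0,0,-45,0],[0.2,0,0,-75,0],[0.2,0,0,-110,0],[0.2,80,0,-150,0],[0.2,120,0,-150,0],[0.2,150,0,-150,0]]])

```text
clock: 11.2
ee_pos: [0.3952, -0.1143, 0.1518]
orientation: [0.468, 3.104, -0.002]
force: [0.1, 0.2, 0.4]
gripper_width: 0.401
grip_force: 0.0
```

Emit:
move_arm(series=[[[0.2,0,40,0,0],[0.2,0,80,0,0],[0.2,0,120,0,0],[0.2,0,160,0,0],[0.2,0,160,0,0],[0.2,0,160,0,0]]])

```text
clock: 11.7
ee_pos: [0.4434, 0.0397, 0.1507]
orientation: [0.463, 3.107, -0.0]
force: [0.6, 0.2, 0.8]
gripper_width: 0.404
grip_force: 0.0
```

Run:
```python
from h import *
im,d=get_image("side");im1,d1=get_image("top")
cv2.imwrite("pics/s6.png",np.vstack([cv2.resize(im[150:250,160:310][:,:,::-1],(600,300),interpolation=cv2.INTER_CUBIC),cv2.resize(im1[130:230,180:380][:,:,::-1],(600,300),interpolation=cv2.INTER_CUBIC)]))
s=arm.get_state();print(s["clock"],s["ee_pos"],s["force"],s["gripper_width"])
P=cloud("top",d1)
k=(im1.min(2)>140)&(abs(P[...,1]+.16)<.06)&(abs(P[...,0]-.55)<.09)
print(np.percentile(P[k][:,2],[5,25,50,75,95]),k.sum())
```

```text
11.8 [0.4432676  0.03763988 0.15061793] [-0.18476054  0.19250438  0.82342582] 0.4014148589704717
[0.00875817 0.01141953 0.01346535 0.01526076 0.01804321] 736
```

View pics/s6.png

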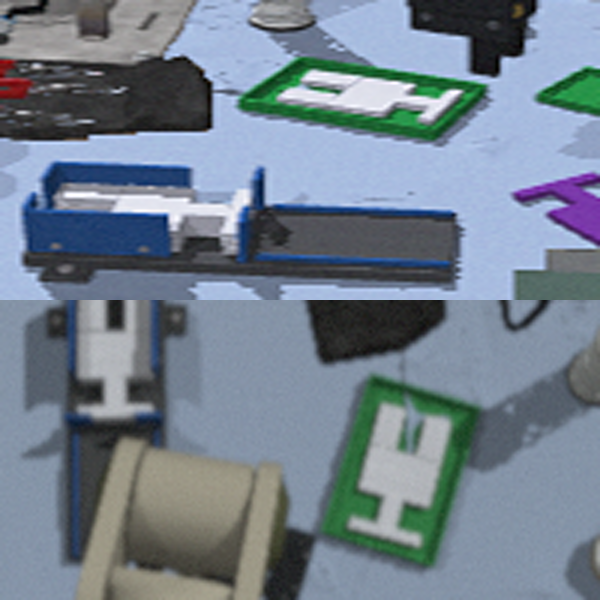

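The plate lies flat inside the large tray, clear of its walls. The three remaining plates are still stacked in the magazine, and the gripper is free.

```bash
python3 -c "
from rig import arm
print(arm.close_job())"
```

```text
the job is handed in; nothing more can be done
None
```

I drew the bottom plate clear of the gate, set it down flat in the 178 x 122 mm green tray and let go; the other three plates dropped and stayed stacked, and I handed the job in at about 12 s.

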